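Load a swing-out rotor in balance

ROBOT

A 7-joint arm with a two-finger parallel gripper is mounted at the origin on a cart in front of the work surface, level with it; the furniture and walls round the work are solid. World frame = base frame: x ahead of the robot, y to its left, z up, the work surface at z = 0. Lengths are in m, angles in rad, forces in N, time in s.
With the tool pointing down it reaches from about 0.425 to 0.925 m from the base axis. Payload 6.8 kg.
Tool frame: the origin (TCP) lies at the very end of the fingers, on their centre line; the grasp point (between the pads) lies 19 mm behind it; z points along the fingers, y is the line along which they close (so a half turn about z gives the same grasp; the last joint's range is limited). The gripper opens to 85 mm and grips with 20 to 120 N. Pads are 22 mm wide; open, the fingers measure 114 mm over their backs; the gripper's body (76 mm by 85 mm) begins 54 mm behind the grasp point. The pads swing forward as they close: fully open they stand 13 mm farther back than shut.
Start: joints at [1.001, 0.477, 0.022, 1.555, -0.011, 1.109, -0.083], TCP at [0.301, -0.604, 0.231] pointing down, gripper open.
Joint ranges: [-2.96, 2.96], [-0.34, 2.1], [-1.41, 1.46], [0.24, 2.44], [-1.37, 4.51], [0.17, 1.92], [-2.96, 2.96]. Speed limits (rad/s): [2.39, 2.39, 3.14, 3.14, 3.14, 3.14, 3.14].

INTERFACE

Orientations are given as a unit quaternion [w, x, y, z].
In Python, from station import bot gives the robot as it stands. The module is installed in compiled form; this text tells all that it offers.
- The arm moves only by the shell command python3 -m jog 'ROWS' [OPENING] [FORCE]. ROWS is JSON, a list of rows, each a list of 4 numbers: the shift along the tool's x, y, z in cm, then the turn about the tool's z in rad. In form: [[x, y, z, spin], ...]. A call has 1 to 20 rows; each row is the pose to reach, as a shift and turn from the pose commanded when the call began, along the tool's axes at that moment; what a row does not reach only later rows make up. A row lasts 1/12 s, in which the tool goes at most 41.7 mm and 7.16 degrees, less where a joint would pass 70% of its speed; a pose out of reach is approached as far as the arm can. A call with a gripper value outside its range is refused whole. OPENING is the closure, from -1 (fully open) to 1 (shut), set as the call begins (- or left out, the last holds). The fingers move at their own pace and stop on an object; FORCE is the grip in N (left out, the last holds). Time passes only in rows, so rows that repeat a pose let the fingers close. It gives the time, the measured TCP pose, the force, the opening and the grip force at its end, in the units of the state.
- bot.get_obs(): the state, without advancing time (a new reading comes with each control period).
- bot.read_camera(name): name is "scene" or "top" or "wrist"; returns a dict with "pixels" (400x640x3 uint8, red, green, blue), "depth" (400x640 float32, m along the optical axis (not along the pixel's ray), 0 where there is no reading), "fovy" (degrees; the focal length in pixels is half the picture's height over the tangent of half this angle, whatever the lens; pixels are square), "cx", "cy" (the principal point, pixels), "pose" (4x4, takes a point from camera to world coordinates). Camera axes: x right, y down, z forward; pixel columns grow to the right and rows downward; lengths in m; the calibration is good to about 2 mm. A picture is of the moment at which its call begins.
- bot.hand_in(): hands the job in; it is judged then, once.
The state is a dict: "t": time; "q": joint angles; "joint_vel": joint speeds; "joint_torque": joint torques, N m; "eef_pos": TCP position; "tool_rot": TCP orientation; "contact_force": force on the tool from outside, world axes, zero at the start; "torque": the same for the moment, N m; "gripper_width": opening from 0.0 (shut) to 1.0 (fully open); "grasp_force": force on a finger pad.
Only numpy, scipy, OpenCV 4.12 (cv2) and the standard library are available. Lean on these libraries where they do the work, as an engineer would, in place of code of your own. Each camera call takes 0.05 s, during which the arm holds its last target. There are 200 camera calls.

TASK

Load the centrifuge rotor: put the four wide screw-cap tubes, two tall and two short, into its four buckets, one to a bucket, standing all the way down. The rotor must be balanced, so the two tall tubes go into buckets directly opposite each other across the hub, and the two short ones into the other two. Keep every tube upright on the way; the slim tube has no partner, so leave it standing where it is.

Things in the scene. Friction and masses are not known exactly. Their poses are not given: they have to be found in the camera images.
- tall_tube_1: One of two identical TALL wide centrifuge tubes with a black screw cap, 115 mm tall, 60 g; cap 34.4 mm in diameter and 14 mm tall at the top, frosted body 29.6 mm in diameter with a chamfered flat foot 24 mm across. Loose, stands upright on the table. Origin: centre of the underside; z up along the tube.
- tall_tube_2: One of two identical TALL wide centrifuge tubes with a black screw cap, 115 mm tall, 60 g; cap 34.4 mm in diameter and 14 mm tall at the top, frosted body 29.6 mm in diameter with a chamfered flat foot 24 mm across. Loose, stands upright on the table. Origin: centre of the underside; z up along the tube.
- short_tube_1: One of two identical SHORT wide centrifuge tubes with a black screw cap, 84 mm tall, 40 g; cap 34.4 mm in diameter and 14 mm tall at the top, frosted body 29.6 mm in diameter with a chamfered flat foot 24 mm across. Loose, stands upright on the table. Origin: centre of the underside; z up along the tube.
- short_tube_2: One of two identical SHORT wide centrifuge tubes with a black screw cap, 84 mm tall, 40 g; cap 34.4 mm in diameter and 14 mm tall at the top, frosted body 29.6 mm in diameter with a chamfered flat foot 24 mm across. Loose, stands upright on the table. Origin: centre of the underside; z up along the tube.
- slim_tube: A slim centrifuge tube with a black screw cap, 105 mm tall, body 16.6 mm and cap 21.6 mm in diameter, standing loose on the table. It stays where it is. Origin: centre of the underside; z up.
- rotor: Centrifuge rotor fixed on its bench stand, not turning: hub, four aluminium arms (212 mm across) and four identical upright steel buckets between them on its +x, +y, -x, -y axes, 68 mm from the hub axis (neighbours 96 mm apart, those across the hub 136 mm). Heights above the table: arms 52 mm, bucket rims 58 mm, hub nut 73 mm. Origin: hub axis at table height; z up. Any bucket takes either tube.
- bucket_0 (a point): Centre of the inner floor of the bucket on the rotor's +x side, 13 mm above the table; straight across the hub from bucket_2. The bore is 35 mm in diameter, open at the top; its last 8 mm flare to 44 mm at the rim, 45 mm above this point. A seated tube's underside rests at this point, and its cap stands well clear of the rim.
- bucket_1 (a point): Centre of the inner floor of the bucket on the rotor's +y side, 13 mm above the table; straight across the hub from bucket_3. The bore is 35 mm in diameter, open at the top; its last 8 mm flare to 44 mm at the rim, 45 mm above this point. A seated tube's underside rests at this point, and its cap stands well clear of the rim.
- bucket_2 (a point): Centre of the inner floor of the bucket on the rotor's -x side, 13 mm above the table; straight across the hub from bucket_0. The bore is 35 mm in diameter, open at the top; its last 8 mm flare to 44 mm at the rim, 45 mm above this point. A seated tube's underside rests at this point, and its cap stands well clear of the rim.
- bucket_3 (a point): Centre of the inner floor of the bucket on the rotor's -y side, 13 mm above the table; straight across the hub from bucket_1. The bore is 35 mm in diameter, open at the top; its last 8 mm flare to 44 mm at the rim, 45 mm above this point. A seated tube's underside rests at this point, and its cap stands well clear of the rim.
Not all that is in view belongs to the job. Leave any purple look-alike of the short_tube_1 alone.

How it is judged:
At the end, for the whole second after the job is handed in: Each wide tube stands in its own bucket, within 8 mm of its centre, at most 6 mm above its floor, within 0.15 rad of upright, at rest; the two tall tubes in opposite buckets, the two short ones in the others. The slim tube stands upright within 15 mm of its starting place (((horizontal distance between tall_tube_1 and bucket_0 below 0.008 m and z of tall_tube_1 in the frame of bucket_0 below 0.006 m) or (horizontal distance between tall_tube_1 and bucket_1 below 0.008 m and z of tall_tube_1 in the frame of bucket_1 below 0.006 m) or (horizontal distance between tall_tube_1 and bucket_2 below 0.008 m and z of tall_tube_1 in the frame of bucket_2 below 0.006 m) or (horizontal distance between tall_tube_1 and bucket_3 below 0.008 m and z of tall_tube_1 in the frame of bucket_3 below 0.006 m)) and angle between each of tall_tube_1, tall_tube_2, short_tube_1, short_tube_2, slim_tube's own z axis and vertical below 0.15 rad and linear speed of each of tall_tube_1, tall_tube_2, short_tube_1, short_tube_2 below 0.02 m/s and ((horizontal distance between tall_tube_2 and bucket_0 below 0.008 m and z of tall_tube_2 in the frame of bucket_0 below 0.006 m) or (horizontal distance between tall_tube_2 and bucket_1 below 0.008 m and z of tall_tube_2 in the frame of bucket_1 below 0.006 m) or (horizontal distance between tall_tube_2 and bucket_2 below 0.008 m and z of tall_tube_2 in the frame of bucket_2 below 0.006 m) or (horizontal distance between tall_tube_2 and bucket_3 below 0.008 m and z of tall_tube_2 in the frame of bucket_3 below 0.006 m)) and ((horizontal distance between short_tube_1 and bucket_0 below 0.008 m and z of short_tube_1 in the frame of bucket_0 below 0.006 m) or (horizontal distance between short_tube_1 and bucket_1 below 0.008 m and z of short_tube_1 in the frame of bucket_1 below 0.006 m) or (horizontal distance between short_tube_1 and bucket_2 below 0.008 m and z of short_tube_1 in the frame of bucket_2 below 0.006 m) or (horizontal distance between short_tube_1 and bucket_3 below 0.008 m and z of short_tube_1 in the frame of bucket_3 below 0.006 m)) and ((horizontal distance between short_tube_2 and bucket_0 below 0.008 m and z of short_tube_2 in the frame of bucket_0 below 0.006 m) or (horizontal distance between short_tube_2 and bucket_1 below 0.008 m and z of short_tube_2 in the frame of bucket_1 below 0.006 m) or (horizontal distance between short_tube_2 and bucket_2 below 0.008 m and z of short_tube_2 in the frame of bucket_2 below 0.006 m) or (horizontal distance between short_tube_2 and bucket_3 below 0.008 m and z of short_tube_2 in the frame of bucket_3 below 0.006 m)) and horizontal distance between tall_tube_1 and tall_tube_2 above 0.118 m and horizontal distance between short_tube_1 and short_tube_2 above 0.118 m and distance of slim_tube from where it was at the start of the episode below 0.015 m); the robot touches nothing.
It fails at once if a tube is tipped over (more than 0.7 rad from upright) (angle between any of tall_tube_1, tall_tube_2, short_tube_1, short_tube_2, slim_tube's own z axis and vertical above 0.7 rad).
It fails at once if the slim tube is moved away (more than 15 mm) (distance of slim_tube from where it was at the start of the episode above 0.015 m).
It also fails if it takes over 138 s, if anything falls off the work surface, if the arm or the gripper's body presses on something with over 40 N, if the wrist force passes 120 N, or if a joint passes its speed limit or range.

## Working session

There is one attempt and no reset: what is moved stays moved. The work goes in short steps, Python scripts to look and compute and a shell command to move; the robot and the scene stay as the last step left them, time stands still between calls to the robot, and variables do not carry over. Pictures are saved under pics/ and viewed, at most 14 in all, crops included, and the job is handed in when it is done.

```bash
mkdir -p pics; cat > h.py <<'E'
import numpy as np,cv2
from station import bot
def cam(n):
    d=bot.read_camera(n); d['f']=200/np.tan(np.radians(d['fovy'])/2); return d
def pts(d):
    v,u=np.mgrid[0:400,0:640]; z=d['depth']
    p=np.stack([(u-d['cx'])/d['f']*z,(v-d['cy'])/d['f']*z,z],-1)
    w=p@d['pose'][:3,:3].T+d['pose'][:3,3]; w[z==0]=np.nan; return w
def save(n,im): cv2.imwrite('pics/'+n,cv2.cvtColor(im,cv2.COLOR_RGB2BGR))
E
python3 - <<'E'
from h import *
np.set_printoptions(precision=4,suppress=True)
for n in ['scene','top']:
    d=cam(n); save(n+'0.png',d['pixels']); print(n,d['pose'],d['f'],d['cx'],d['cy']); np.savez(n+'0.npz',**d)
print(bot.get_obs())
E
```

```text
scene [[ 0.8691 -0.2001  0.4524 -0.1209]
 [-0.4942 -0.3902  0.7769 -1.0832]
 [ 0.0211 -0.8987 -0.438   0.6712]
 [ 0.      0.      0.      1.    ]] 468.2268049907037 319.16398995917075 204.18448157597098
top [[ 0.1097 -0.9727  0.2044  0.2959]
 [-0.994  -0.1075  0.022  -0.0164]
 [ 0.0006 -0.2056 -0.9786  1.034 ]
 [ 0.      0.      0.      1.    ]] 392.4986084049126 319.5468314862822 197.41161064080725
{'t': 0.1, 'q': array([ 1.0009,  0.4777,  0.0223,  1.5563, -0.0115,  1.1093, -0.0831]), 'joint_vel': array([-0.0007, -0.0017,  0.0032, -0.0003, -0.0011,  0.0002,  0.0011]), 'joint_torque': array([  0.006 , -59.7752,   1.6144, -28.195 ,   0.0129,   0.005 ,
         0.    ]), 'eef_pos': array([ 0.3005, -0.6038,  0.2305]), 'tool_rot': array([-0.0007,  0.9735,  0.2289, -0.0002]), 'contact_force': array([ 0.3816, -0.5581,  0.8542]), 'torque': array([-0.0431,  0.0134,  0.006 ]), 'grasp_force': 0.0, 'gripper_width': 1.002049432003838}
```

View pics/scene0.png

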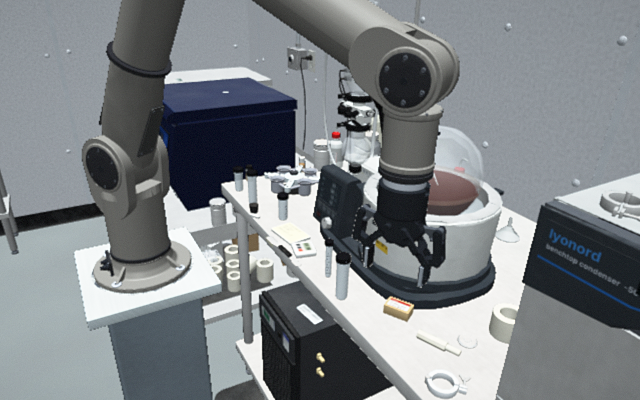

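View pics/top0.png

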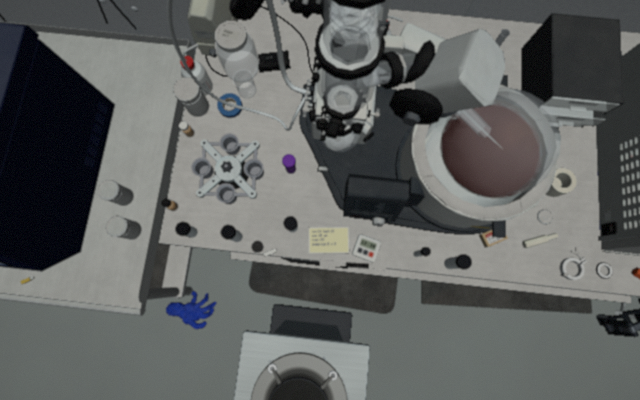

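The scene view shows tubes near (239,178), (252,185), (283,205), (328,258) and (342,275). The rotor is at about (295,178), and the purple look-alike isn't visible there. The top view shows dark caps at (186,229), (229,232), (257,246), (291,223), (425,252) and (464,262), the rotor hub at (228,167), and the purple look-alike at (289,162). I'll measure these next.

```bash
python3 - <<'E'
from h import *
np.set_printoptions(precision=4,suppress=True)
d=dict(np.load('top0.npz')); w=pts(d)
for u,v in [(186,229),(229,232),(257,246),(291,223),(425,252),(464,262),(289,162),(228,167),(170,204)]:
    reg=w[v-12:v+13,u-12:u+13].reshape(-1,3); c=w[v-1:v+2,u-1:u+2].reshape(-1,3)
    top=np.nanmedian(c[:,2]); m=abs(reg[:,2]-top)<.006
    p=reg[m]; mid=(p.min(0)+p.max(0))/2
    print((u,v),'z',top.round(4),'mid',mid[:2],'ext',np.ptp(p,axis=0)[:2],m.sum())
# rotor bucket rims circles
for n in ['top0']:
    im=d['pixels']; c=cv2.resize(im[130:270,160:320],None,fx=5,fy=4.28,interpolation=cv2.INTER_CUBIC); 
    a=cv2.resize(im[130:270,150:310],None,fx=5,fy=4,interpolation=cv2.INTER_CUBIC)[:600]
    save('crop0.png',cv2.resize(im[130:260,150:310],(736,598),interpolation=cv2.INTER_CUBIC))
E
```

```text
(186, 229) z 0.0833 mid [0.3813 0.3299] ext [0.0326 0.0342] 166
(229, 232) z 0.1149 mid [0.382  0.2105] ext [0.0335 0.0356] 169
(257, 246) z 0.0274 mid [0.3615 0.1519] ext [0.0291 0.0288] 114
(291, 223) z 0.0846 mid [0.4242 0.0703] ext [0.0327 0.0345] 160
(425, 252) z 0.1034 mid [ 0.3896 -0.2579] ext [0.0195 0.0202] 73
(464, 262) z 0.1152 mid [ 0.3744 -0.3449] ext [0.0346 0.0341] 185
(289, 162) z 0.0858 mid [0.5815 0.0931] ext [0.0354 0.0332] 138
(228, 167) z 0.0689 mid [0.55   0.2538] ext [0.0348 0.0334] 97
(170, 204) z 0.0507 mid [0.4446 0.3899] ext [0.0221 0.0192] 24
```

View pics/crop0.png

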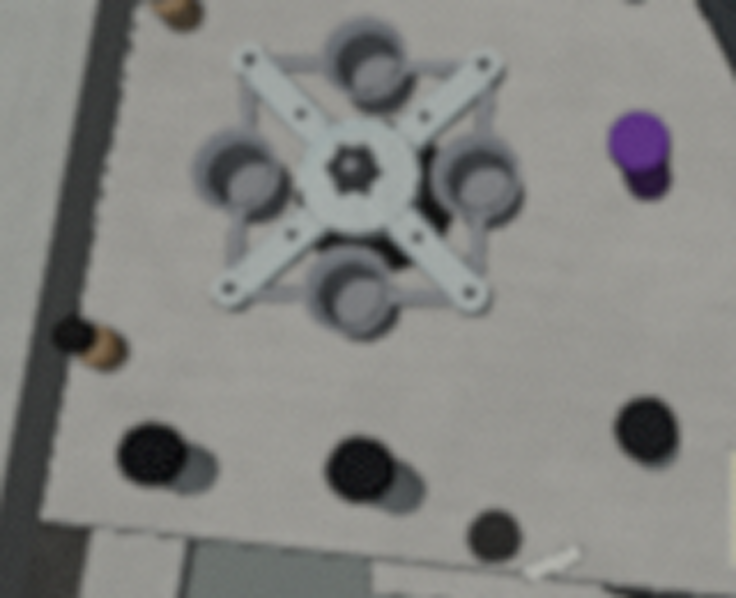

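Short candidates are the black caps at (186,229) and (291,223), both about 84 mm high. The purple one at (289,162) is the decoy. The tall ones at (229,232) and (464,262) are both about 115 mm high. The slim tube at (425,252) is 103 mm high with a 20 mm cap, and the object at (257,246) is only a 27 mm high loose item. The enlarged crop confirms the black caps. Next I need the rotor pose and an obstacle height map.

```bash
python3 - <<'E'
from h import *
np.set_printoptions(precision=4,suppress=True)
d=dict(np.load('top0.npz')); w=pts(d)
def ray(u,v,z):
    r=d['pose'][:3,:3]@[(u-d['cx'])/d['f'],(v-d['cy'])/d['f'],1]; o=d['pose'][:3,3]
    return (o+r*(z-o[2])/r[2])[:2]
t=np.array([ray(150+u/4.6-.4,130+v/4.6-.4,.052) for u,v in [(249,60),(484,64),(471,293),(229,289)]])
print(t,t.mean(0)); 
for i in (0,1):
    e=t[i]-t[i+2]; print(np.linalg.norm(e),np.degrees(np.arctan2(e[1],e[0])))
b=np.array([ray(150+u/4.6-.4,130+v/4.6-.4,.058) for u,v in [(366,60),(478,181),(354,294),(238,172)]]);print('buckets',b,b.mean(0))
m=(w[...,2]>.045)&(w[...,2]<.064)&(np.hypot(w[...,0]-.55,w[...,1]-.254)<.125)
p=w[m][:,:2].astype(np.float32);print('depth',cv2.minAreaRect(p),p.mean(0),cv2.minEnclosingCircle(p))
print('heights mm; cols y from .45 down to -.65 by .05; rows x')
for x in np.arange(.3,.8,.05):
    r=[]
    for y in np.arange(.4,-.7,-.05):
        k=(abs(w[...,0]-x)<.025)&(abs(w[...,1]-y)<.025); r.append(int(1000*np.nanmax(w[k][:,2])) if k.any() else -9)
    print(round(x,2),r)
E
```

```text
[[0.614  0.325 ]
 [0.6264 0.191 ]
 [0.4927 0.1789]
 [0.4802 0.3133]] [0.5533 0.252 ]
0.18987828598355241 50.30201889659619
0.190625364904812 -39.90400033799229
buckets [[0.6194 0.2568]
 [0.5557 0.1831]
 [0.4839 0.242 ]
 [0.546  0.3178]] [0.5512 0.2499]
depth ((0.5532132387161255, 0.25278279185295105), (0.18239206075668335, 0.18146950006484985), 81.22404479980469) [0.5519 0.2523] ((0.5530931353569031, 0.2525847554206848), 0.10511735081672668)
heights mm; cols y from .45 down to -.65 by .05; rows x
0.3 [-860, -867, -861, -861, -860, -861, -859, -857, -859, -859, -859, -856, -852, -858, -859, -862, -861, -869, -861, 351, 323, 248]
0.35 [5, 86, 87, 4, 116, 30, 11, 5, 13, 12, 20, 18, 5, 4, 4, 119, 6, 5, 4, 4, 5, 250]
0.4 [4, 87, 86, 114, 119, 27, 86, 86, 15, 14, 20, 20, 5, 107, 5, 118, 6, 5, 5, 5, 4, 22]
0.45 [62, 6, 54, 61, 56, 4, 87, 88, 12, 182, 190, 189, 160, 217, 226, 226, 224, 34, 26, 26, 21, 14]
0.5 [4, 57, 61, 60, 63, 55, 5, 5, 33, 211, 213, 213, 223, 283, 337, 343, 337, 228, 5, 5, 19, 5]
0.55 [4, 60, 62, 75, 60, 61, 88, 5, 686, 686, 331, 430, 226, 346, 374, 376, 367, 337, 226, 5, 8, 7]
0.6 [5, 53, 59, 61, 62, 59, 87, 637, 686, 686, 475, 497, 515, 492, 381, 382, 376, 348, 226, -9, 59, 58]
0.65 [62, 49, 60, 535, 54, 6, 5, 567, 554, 553, 479, 495, 517, 501, 374, 380, 375, -9, -9, -9, 60, 57]
0.7 [115, 114, 464, 495, 11, 21, 501, 553, 543, 487, 496, 479, 515, 504, 353, 357, 346, -9, -9, -9, -9, 5]
0.75 [114, 113, 23, 73, 33, 416, 131, 164, -9, -9, 165, 50, 49, -9, -9, 223, 222, -9, -9, 97, 99, 99]
```

```bash
python3 - <<'E'
from h import *
d=dict(np.load('top0.npz')); w=pts(d)
ok=w[...,2]>.13
for y in np.arange(.1,-.48,-.03):
    k=ok&(abs(w[...,1]-y)<.015)&(w[...,0]>.33)&(w[...,0]<.8)
    print(round(y,2),[(h,round(float(np.nanmin(w[k&(w[...,2]>h)][:,0])),3)) for h in (.13,.23,.3,.4) if (k&(w[...,2]>h)).any()])
E
python3 -m jog '[[0,0,-2,0.12],[0,0,-4,0.24],[0,0,-6,0.36],[0,0,-8,0.48],[0,0,-10,0.60],[0,0,-11,0.72],[0,0,-11.5,0.84],[0,0,-12,0.96],[0,0,-12,1.08],[0,0,-12,1.12],[0,0,-12,1.12]]' -0.2 30
python3 -c "from station import bot;o=bot.get_obs();print(o['q'],o['eef_pos'],o['tool_rot'],o['gripper_width'])"
```

```text
0.1 [(0.13, 0.715), (0.23, 0.715), (0.3, 0.715), (0.4, 0.715)]
0.07 [(0.13, 0.656), (0.23, 0.656), (0.3, 0.656), (0.4, 0.656)]
0.04 [(0.13, 0.585), (0.23, 0.585), (0.3, 0.585), (0.4, 0.606)]
0.01 [(0.13, 0.558), (0.23, 0.558), (0.3, 0.558), (0.4, 0.558)]
-0.02 [(0.13, 0.558), (0.23, 0.558), (0.3, 0.558), (0.4, 0.566)]
-0.05 [(0.13, 0.468), (0.23, 0.57), (0.3, 0.57), (0.4, 0.57)]
-0.08 [(0.13, 0.465), (0.23, 0.56), (0.3, 0.56), (0.4, 0.595)]
-0.11 [(0.13, 0.465), (0.23, 0.59), (0.3, 0.59), (0.4, 0.59)]
-0.14 [(0.13, 0.465), (0.23, 0.569), (0.3, 0.569), (0.4, 0.569)]
-0.17 [(0.13, 0.465), (0.23, 0.575), (0.3, 0.575), (0.4, 0.575)]
-0.2 [(0.13, 0.47), (0.23, 0.58), (0.3, 0.58), (0.4, 0.58)]
-0.23 [(0.13, 0.491), (0.23, 0.564), (0.3, 0.578), (0.4, 0.586)]
-0.26 [(0.13, 0.471), (0.23, 0.524), (0.3, 0.529), (0.4, 0.589)]
-0.29 [(0.13, 0.461), (0.23, 0.505), (0.3, 0.509)]
-0.32 [(0.13, 0.456), (0.23, 0.497), (0.3, 0.502)]
-0.35 [(0.13, 0.454), (0.23, 0.495), (0.3, 0.5)]
-0.38 [(0.13, 0.426), (0.23, 0.498), (0.3, 0.502)]
-0.41 [(0.13, 0.427), (0.23, 0.509), (0.3, 0.512)]
-0.44 [(0.13, 0.48), (0.23, 0.529), (0.3, 0.538)]
-0.47 [(0.13, 0.505)]
t: 1.02
eef_pos: [0.3008, -0.604, 0.3508]
tool_rot: [-0.0, 0.946, -0.324, -0.0]
contact_force: [0.4, 0.3, -0.5]
gripper_width: 0.598
grasp_force: 0.0
[ 0.83789258  0.40644502  0.25866982  1.41285236 -0.10400192  1.33660294
 -1.12960009] [ 0.30079965 -0.60400978  0.35082055] [-2.62663619e-04  9.46135011e-01 -3.23772015e-01 -3.92634173e-04] 0.5981819129684466
```

```bash
cat >> h.py <<'E'
from scipy.spatial.transform import Rotation as R
def go(x,y,z,yaw=.091):
    o=bot.get_obs(); q=o['tool_rot']; r=R.from_quat([q[1],q[2],q[3],q[0]])
    X=r.as_matrix()[:,0]; cy=np.arctan2(X[1],X[0])
    print('shift cm',(r.inv().apply(np.array([x,y,z])-o['eef_pos'])*100).round(2),'spin',round((cy-yaw+np.pi)%(2*np.pi)-np.pi,3),'q',o['q'].round(2))
E
python3 -m jog '[[0,0,0,-0.12],[0,0,0,-0.24],[0,0,0,-0.36],[0,0,0,-0.48],[0,0,0,-0.60],[0,0,0,-0.72],[0,0,0,-0.75],[0,0,0,-0.75]]'
python3 -c "from h import *;go(.3744,-.3449,.25)"
```

```text
t: 1.68
eef_pos: [0.3005, -0.6042, 0.3509]
tool_rot: [-0.0, 0.999, 0.047, -0.0]
contact_force: [0.2, 0.7, -0.1]
gripper_width: 0.6
grasp_force: 0.0
shift cm [  9.8  -25.11  10.11] spin 0.003 q [ 0.94  0.4   0.12  1.4  -0.05  1.34 -0.42]
```

```bash
python3 -m jog '[[1,-3,0.5,0],[2,-6,1,0],[3.5,-9.5,2,0],[5,-13,4,0],[6.5,-16.5,6,0],[8,-20,8,0],[9,-23,9.5,0],[9.8,-25.1,10.1,0],[9.8,-25.1,10.1,0],[9.8,-25.1,10.1,0]]'
python3 - <<'E'
from h import *
np.set_printoptions(precision=4,suppress=True)
d=cam('wrist'); save('w0.png',d['pixels']); w=pts(d)
m=(abs(w[...,2]-.115)<.006)&(abs(w[...,0]-.374)<.03)&(abs(w[...,1]+.345)<.03)
p=w[m]; print(m.sum(),(p.min(0)+p.max(0))/2,np.ptp(p,axis=0),p.mean(0),d['pose'][:3,3]); go(.3744,-.3449,.085)
E
```

```text
t: 2.52
eef_pos: [0.3756, -0.3441, 0.25]
tool_rot: [-0.0, 0.999, 0.047, -0.0]
contact_force: [0.0, -1.0, 0.2]
gripper_width: 0.599
grasp_force: 0.0
1091 [ 0.3756 -0.348   0.1128] [0.0345 0.0346 0.0076] [ 0.3761 -0.3479  0.1146] [ 0.4417 -0.3385  0.3925]
shift cm [-0.09 -0.1  16.55] spin 0.001 q [ 0.64  0.19 -0.02  1.92  0.01  1.03 -0.86]
```

View pics/w0.png

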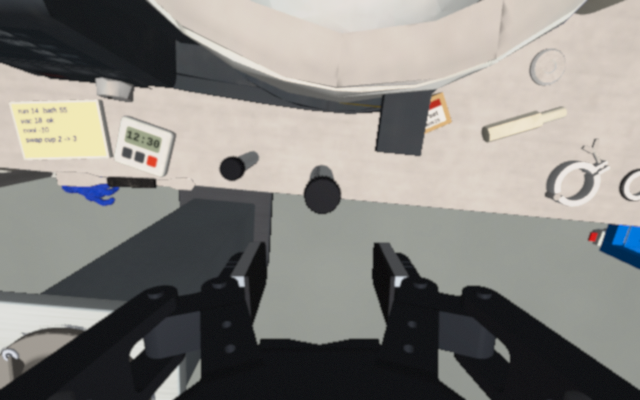

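The wrist view shows the tall cap at (322,195) and the slim cap at (233,168). The wrist camera sits on the centrifuge side, so I'll give the tool a half turn to keep it clear.

```bash
python3 -m jog '[[0,0,0,-0.12],[0,0,0,-0.24],[0,0,0,-0.36],[0,0,0,-0.48],[0,0,0,-0.60],[0,0,0,-0.72],[0,0,0,-0.84],[0,0,0,-0.96],[0,0,0,-1.08],[0,0,0,-1.2],[0,0,0,-1.32],[0,0,0,-1.44],[0,0,0,-1.56],[0,0,0,-1.68],[0,0,0,-1.8],[0,0,0,-1.92],[0,0,0,-2.04],[0,0,0,-2.16],[0,0,0,-2.28],[0,0,0,-2.4]]' >/dev/null
python3 -m jog '[[0,0,0,-0.12],[0,0,0,-0.24],[0,0,0,-0.36],[0,0,0,-0.48],[0,0,0,-0.60],[0,0,0,-0.72],[0,0,0,-0.74],[0,0,0,-0.74]]'
python3 - <<'E'
from h import *
np.set_printoptions(precision=4,suppress=True)
d=cam('wrist'); w=pts(d)
m=(abs(w[...,2]-.115)<.006)&(abs(w[...,0]-.374)<.03)&(abs(w[...,1]+.345)<.03)
p=w[m]; print(m.sum(),(p.min(0)+p.max(0))/2,np.ptp(p,axis=0),p.mean(0),d['pose'][:3,3]); go(.3755,-.3465,.085,3.233)
E
```

```text
t: 4.9
eef_pos: [0.3749, -0.347, 0.2506]
tool_rot: [0.0, -0.043, 0.999, -0.0]
contact_force: [0.1, -0.5, 0.5]
gripper_width: 0.601
grasp_force: 0.0
1104 [ 0.3741 -0.347   0.113 ] [0.0348 0.0352 0.0076] [ 0.3737 -0.3473  0.1144] [ 0.3112 -0.3529  0.393 ]
shift cm [-0.05  0.02 16.56] spin -0.007 q [ 0.97  0.21 -0.4   1.9   0.1   1.05  2.19]
```

```bash
python3 -m jog '[[0,0,3,0],[0,0,6,0],[0,0,9,0],[0,0,11.5,0],[0,0,13.5,0],[0,0,15,0],[0,0,16,0],[0,0,16.5,0],[0,0,16.5,0],[0,0,16.5,0]]'
python3 -m jog '[[0,0,0,0],[0,0,0,0],[0,0,0,0],[0,0,0,0],[0,0,0,0],[0,0,0,0],[0,0,0,0]]' 1 35
```

```text
t: 5.78
eef_pos: [0.3758, -0.3458, 0.0859]
tool_rot: [0.0, -0.045, 0.999, -0.0]
contact_force: [-0.0, 0.3, 0.3]
gripper_width: 0.6
grasp_force: 0.0
t: 6.37
eef_pos: [0.3762, -0.346, 0.0864]
tool_rot: [0.001, -0.045, 0.999, -0.001]
contact_force: [-0.3, 0.2, 6.8]
gripper_width: 0.377
grasp_force: 34.7
```

```bash
python3 -m jog '[[0,0,-0.5,0],[0,0,-1.5,0],[0,0,-3,0],[0,0,-5,0],[0,0,-7.5,0],[0,0,-10,0],[0,0,-13,0],[0,0,-16,0],[0,0,-19,0],[0,0,-22,0],[0,0,-24.5,0],[0,0,-26,0],[0,0,-26,0],[0,0,-26,0]]'
python3 - <<'E'
from h import *
go(.44,-.10,.345,3.233); go(.44,.05,.345,3.233); go(.5597,.1848,.30,3.233)
for n in('scene','wrist'):
    d=cam(n); save('l1'+n+'.png',d['pixels'])
E
```

```text
t: 7.53
eef_pos: [0.3754, -0.3453, 0.3462]
tool_rot: [0.001, -0.045, 0.999, -0.001]
contact_force: [-0.5, 0.2, -1.5]
gripper_width: 0.375
grasp_force: 34.8
shift cm [-8.65 23.85  0.1 ] spin -0.001 q [ 0.99  0.13 -0.41  1.77  0.06  1.25  2.23]
shift cm [-10.    38.78   0.08] spin -0.001 q [ 0.99  0.13 -0.41  1.77  0.06  1.25  2.23]
shift cm [-23.13  51.14   4.58] spin -0.001 q [ 0.99  0.13 -0.41  1.77  0.06  1.25  2.23]
```

View pics/l1wrist.png

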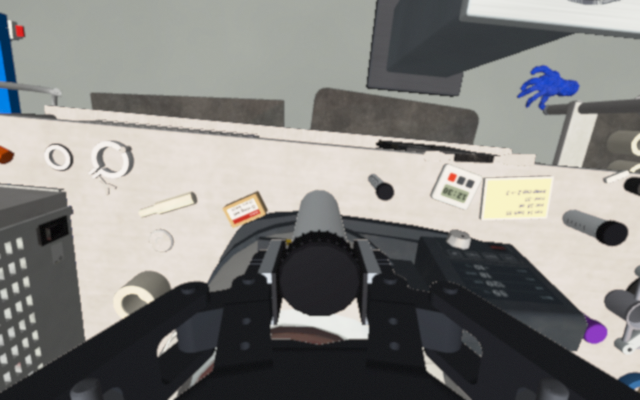

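Wrist view: the tall tube's cap is held between the pads at (318,275), the tube hangs straight, and the slim tube still stands at (381,187). Before crossing, I'll check what stands tall near the far side of the rotor.

```bash
python3 - <<'E'
from h import *
np.set_printoptions(precision=3,suppress=True)
d=dict(np.load('top0.npz')); w=pts(d)
m=(w[...,2]>.13)&(w[...,1]>.06)&(w[...,0]<.8)&(w[...,1]<.5)
n,l,s,c=cv2.connectedComponentsWithStats(m.astype(np.uint8))
for i in range(1,n):
    p=w[l==i]; print(s[i],p.min(0),p.max(0))
p=w[m]; 
for q in p[np.argsort(p[:,0])][:60:4]: print(q)
E
```

```text
[167   0  49  99 547] [0.667 0.243 0.13 ] [0.8   0.394 0.535]
[265   0  24  81 485] [0.774 0.116 0.131] [0.791 0.136 0.417]
[280   0  14  13  78] [0.658 0.06  0.485] [0.725 0.093 0.567]
[304  93   3   7  13] [0.728 0.065 0.13 ] [0.744 0.07  0.135]
[0.658 0.061 0.548]
[0.659 0.061 0.55 ]
[0.66  0.064 0.547]
[0.661 0.062 0.55 ]
[0.661 0.062 0.564]
[0.662 0.061 0.551]
[0.662 0.061 0.553]
[0.662 0.063 0.563]
[0.663 0.067 0.563]
[0.663 0.066 0.564]
[0.664 0.066 0.548]
[0.665 0.066 0.548]
[0.667 0.066 0.548]
[0.668 0.243 0.535]
[0.668 0.066 0.549]
```

View pics/l1scene.png

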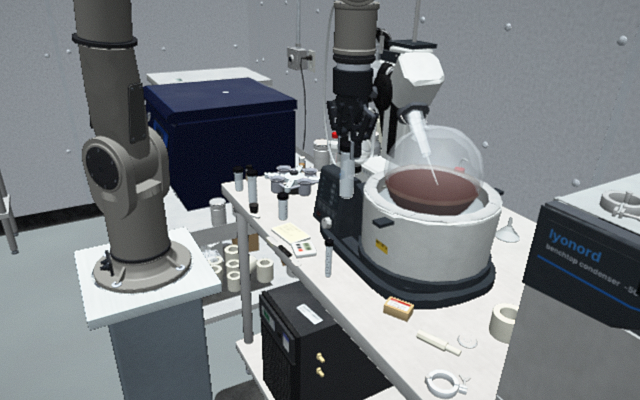

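The scene view shows the tube hanging upright at (347,175) and the slim tube standing at (328,258). A hose arcs over the far side of the rotor at x≈0.67, z≈0.53. So the talls go into the ±y buckets and the shorts, which need less height, into ±x.

```bash
python3 -m jog '[[-1,1.5,0,0],[-2,4,0,0],[-3.5,7,0,0],[-5,10,0,0],[-6,13,0,0],[-7,16,0,0],[-8,19,0,0],[-8.5,22,0,0],[-8.8,25,0,0],[-9,28,0,0],[-9.3,31,0,0],[-9.6,34,0,0],[-10,37,0,0],[-11,40,0,0],[-13,42.5,0,0],[-15.5,45,0,0],[-18,47.5,0.5,0],[-20.5,49.5,1,0],[-22,50.5,1.5,0],[-23,51,2,0]]'
python3 -m jog '[[0,0,0,0],[0,0,0,0],[0,0,0,0]]'
python3 - <<'E'
from h import *
np.set_printoptions(precision=4,suppress=True)
go(.5597,.1848,.205,3.233)
for n in('wrist','top'):
    d=cam(n); save('b1'+n+'.png',d['pixels']); np.savez('b1'+n+'.npz',**d)
E
```

```text
t: 9.3
eef_pos: [0.5586, 0.1853, 0.323]
tool_rot: [-0.002, -0.046, 0.999, 0.001]
contact_force: [-1.1, -1.5, -0.8]
gripper_width: 0.379
grasp_force: 34.9
t: 9.55
eef_pos: [0.5578, 0.1822, 0.3251]
tool_rot: [-0.0, -0.045, 0.999, -0.001]
contact_force: [-0.7, -0.1, -1.2]
gripper_width: 0.381
grasp_force: 34.9
shift cm [-0.23  0.26 12.  ] spin -0.002 q [ 0.22  0.37 -0.84  1.61  0.28  1.29  0.99]
```

View pics/b1wrist.png

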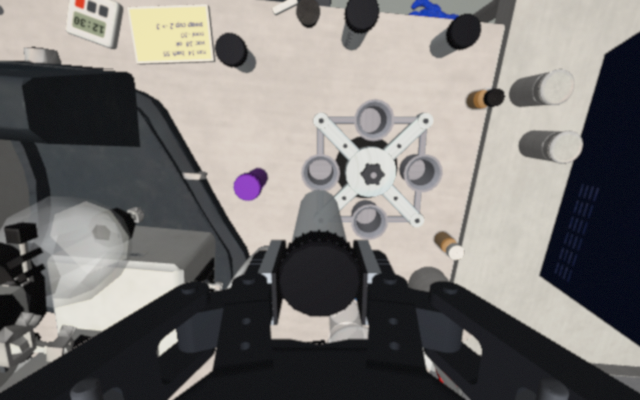

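The wrist view shows the rotor with its bucket rims near (373,118), (319,172), (370,219) and (422,169), and the hub nut at (373,174). The tube is centred and upright in the grip. I'll refine the rotor pose from this view.

```bash
python3 - <<'E'
from h import *
np.set_printoptions(precision=4,suppress=True)
d=dict(np.load('b1wrist.npz')); w=pts(d); print(d['f'],d['pose'][:3,3])
m=(w[...,2]>.045)&(w[...,2]<.064)&(np.hypot(w[...,0]-.5535,w[...,1]-.2525)<.125)
p=w[m][:,:2].astype(np.float32);print('depth',cv2.minAreaRect(p),p.mean(0))
def ray(u,v,z):
    r=d['pose'][:3,:3]@[(u-d['cx'])/d['f'],(v-d['cy'])/d['f'],1]; o=d['pose'][:3,3]
    return (o+r*(z-o[2])/r[2])[:2]
for u,v in [(373,118),(319,172),(422,169),(370,219)]: print(ray(u,v,.058))
print('nut',ray(373,174,.073),'tips mid',(ray(320,120,.052)+ray(417,221,.052))/2)
e=ray(320,120,.052)-ray(417,221,.052); print(np.degrees(np.arctan2(e[1],e[0])),np.linalg.norm(e))
E
```

```text
312.65103978635824 [0.4943 0.176  0.4676]
depth ((0.553707480430603, 0.2505376935005188), (0.18248838186264038, 0.18261538445949554), 81.15857696533203) [0.5448 0.2543]
[0.4843 0.2427]
[0.5589 0.181 ]
[0.5427 0.3155]
[0.6173 0.2565]
nut [0.5529 0.2495] tips mid [0.5544 0.2498]
-129.97078428187066 0.19187383898760077
```

```bash
python3 -m jog '[[-0.2,0.16,2,0],[-0.2,0.16,4.5,0],[-0.2,0.16,7.5,0],[-0.2,0.16,10.5,0],[-0.2,0.16,13,0],[-0.2,0.16,15,0],[-0.2,0.16,16,0],[-0.2,0.16,16.5,0],[-0.2,0.16,16.5,0]]'
python3 -m jog '[[0,0,0.5,0],[0,0,1,0],[0,0,1.5,0],[0,0,2,0],[0,0,2.5,0],[0,0,3,0],[0,0,3.5,0],[0,0,4,0],[0,0,4.5,0],[0,0,4.9,0],[0,0,5.3,0],[0,0,5.6,0],[0,0,5.6,0],[0,0,5.6,0]]'
```

```text
t: 10.4
eef_pos: [0.5602, 0.1845, 0.1603]
tool_rot: [-0.0, -0.045, 0.999, -0.0]
contact_force: [-0.7, -0.0, -0.0]
gripper_width: 0.38
grasp_force: 34.9
t: 11.57
eef_pos: [0.5603, 0.185, 0.1042]
tool_rot: [-0.0, -0.045, 0.999, -0.0]
contact_force: [-0.2, 0.3, 0.8]
gripper_width: 0.376
grasp_force: 34.9
```

```bash
python3 -m jog '[[0,0,0.2,0],[0,0,0.4,0],[0,0,0.5,0],[0,0,0.5,0],[0,0,0.5,0]]'
```

```text
t: 11.98
eef_pos: [0.5605, 0.1851, 0.0995]
tool_rot: [0.0, -0.045, 0.999, 0.0]
contact_force: [-0.3, 0.2, 1.2]
gripper_width: 0.38
grasp_force: 35.0
```

```bash
python3 -m jog '[[0,0,0,0],[0,0,0,0],[0,0,0,0],[0,0,0,0],[0,0,-1,0],[0,0,-3,0],[0,0,-6,0],[0,0,-9,0],[0,0,-12,0],[0,0,-14,0],[0,0,-15,0],[0,0,-15,0]]' -0.2
python3 - <<'E'
from h import *
np.set_printoptions(precision=4,suppress=True)
d=cam('wrist'); save('r1.png',d['pixels']); w=pts(d)
for c,h in [((.5597,.1838),.128),((.382,.2105),.115),((.3813,.33),.084),((.4242,.0703),.084)]:
    m=(abs(w[...,2]-h)<.008)&(np.hypot(w[...,0]-c[0],w[...,1]-c[1])<.03); p=w[m]
    if len(p): print(c,len(p),(p.min(0)+p.max(0))/2,np.ptp(p,axis=0),np.median(p[:,2]))
go(.382,.2105,.25,3.233)
E
```

```text
t: 12.98
eef_pos: [0.5614, 0.1858, 0.2522]
tool_rot: [0.002, -0.045, 0.999, 0.001]
contact_force: [0.2, 0.3, -0.3]
gripper_width: 0.6
grasp_force: 0.0
(0.5597, 0.1838) 1207 [0.5588 0.184  0.125 ] [0.0355 0.0355 0.01  ] 0.12759479632773912
(0.382, 0.2105) 4 [0.4011 0.2102 0.108 ] [0.0005 0.0034 0.0016] 0.10765408548037891
(0.3813, 0.33) 834 [0.3904 0.3289 0.081 ] [0.0194 0.0357 0.01  ] 0.08339357390730426
(0.4242, 0.0703) 1397 [0.4249 0.0687 0.0813] [0.0348 0.0345 0.0106] 0.0837269719320724
shift cm [17.56  4.13 -0.02] spin -0.001 q [ 0.19  0.44 -0.82  1.7   0.34  1.15  0.94]
```

Seated (cap top at 0.128). Next is the tall tube at (0.382, 0.2105).

```bash
python3 -m jog '[[1.5,0.3,0,0],[4,1,0,0],[7,1.7,0,0],[10,2.4,0,0],[13,3.1,0,0],[15.5,3.7,0,0],[17,4,0,0],[17.5,4.1,0,0],[17.5,4.1,0,0],[17.5,4.1,0,0]]'
python3 - <<'E'
from h import *
np.set_printoptions(precision=4,suppress=True)
d=cam('wrist'); w=pts(d)
for c,h in [((.382,.2105),.115)]:
    m=(abs(w[...,2]-h)<.008)&(np.hypot(w[...,0]-c[0],w[...,1]-c[1])<.03); p=w[m]
    if len(p): print(c,len(p),(p.min(0)+p.max(0))/2,np.ptp(p,axis=0),np.median(p[:,2]))
go(.382,.2105,.086,3.233)
E
```

```text
t: 13.87
eef_pos: [0.3829, 0.2095, 0.2488]
tool_rot: [-0.0, -0.045, 0.999, -0.0]
contact_force: [1.1, 0.4, -0.2]
gripper_width: 0.596
grasp_force: 0.0
(0.382, 0.2105) 1122 [0.3835 0.2095 0.1118] [0.0356 0.0351 0.0095] 0.11451885862252317
shift cm [ 0.12  0.1  16.29] spin -0.003 q [ 0.24  0.15 -0.95  2.02  0.14  1.03  0.89]
```

```bash
python3 -m jog '[[0,0,3,0],[0,0,6,0],[0,0,9,0],[0,0,11.5,0],[0,0,13.5,0],[0,0,15,0],[0,0,16,0],[0,0,16.3,0],[0,0,16.3,0],[0,0,16.3,0]]'
python3 -m jog '[[0,0,0,0],[0,0,0,0],[0,0,0,0],[0,0,0,0],[0,0,0,0],[0,0,0,0],[0,0,0,0]]' 1 35
python3 -m jog '[[0,0,-0.5,0],[0,0,-1.5,0],[0,0,-3,0],[0,0,-5,0],[0,0,-7.5,0],[0,0,-10,0],[0,0,-13,0],[0,0,-15,0],[0,0,-16,0],[0,0,-16,0],[0,0,-16,0]]'
python3 -c "
from h import *
go(.5469,.3192,.25,3.233)"
```

```text
t: 14.75
eef_pos: [0.383, 0.2105, 0.0867]
tool_rot: [0.0, -0.045, 0.999, 0.0]
contact_force: [0.1, 0.3, 0.1]
gripper_width: 0.604
grasp_force: 0.0
t: 15.33
eef_pos: [0.3833, 0.2105, 0.0873]
tool_rot: [0.001, -0.045, 0.999, 0.0]
contact_force: [0.3, -0.4, 6.9]
gripper_width: 0.379
grasp_force: 34.7
t: 16.25
eef_pos: [0.3822, 0.2096, 0.2461]
tool_rot: [0.0, -0.045, 0.999, -0.0]
contact_force: [-0.2, -0.3, -0.8]
gripper_width: 0.378
grasp_force: 34.8
shift cm [-17.38   9.44  -0.39] spin -0.002 q [ 0.25  0.16 -0.96  2.03  0.15  1.03  0.88]
```

```bash
python3 -m jog '[[-1,0.6,0,0],[-3,1.7,0,0],[-5.5,3,0,0],[-8.5,4.6,0,0],[-11.5,6.2,0,0],[-14,7.6,0,0],[-16,8.7,0,0],[-17,9.3,0,0],[-17.4,9.4,0,0],[-17.4,9.4,0,0],[-17.4,9.4,0,0]]'
python3 -c "
from h import *
go(.5469,.3192,.0995,3.233)"
```

```text
t: 17.17
eef_pos: [0.546, 0.3189, 0.2448]
tool_rot: [-0.001, -0.045, 0.999, -0.001]
contact_force: [-1.2, -0.1, -0.3]
gripper_width: 0.379
grasp_force: 34.9
shift cm [-0.12  0.04 14.53] spin -0.001 q [-0.03  0.53 -0.85  1.6   0.42  1.2   0.7 ]
```

```bash
python3 -m jog '[[0,0,2,0],[0,0,4.5,0],[0,0,6.5,0],[0,0,8,0],[0,0,9,0],[0,0,9.5,0],[0,0,10,0],[0,0,10.5,0],[0,0,11,0],[0,0,11.5,0],[0,0,12,0],[0,0,12.5,0],[0,0,13,0],[0,0,13.5,0],[0,0,14,0],[0,0,14.4,0],[0,0,14.5,0],[0,0,14.5,0],[0,0,14.5,0]]'
python3 -m jog '[[0,0,0,0],[0,0,0,0],[0,0,0,0],[0,0,0,0],[0,0,-1,0],[0,0,-3,0],[0,0,-6,0],[0,0,-9,0],[0,0,-12,0],[0,0,-14,0],[0,0,-15,0],[0,0,-15,0]]' -0.2
python3 - <<'E'
from h import *
np.set_printoptions(precision=4,suppress=True)
d=cam('wrist'); w=pts(d)
for c,h in [((.5597,.1838),.128),((.5469,.3192),.128),((.3813,.33),.084),((.4242,.0703),.084)]:
    m=(abs(w[...,2]-h)<.008)&(np.hypot(w[...,0]-c[0],w[...,1]-c[1])<.03); p=w[m]
    if len(p): print(c,len(p),(p.min(0)+p.max(0))/2,np.ptp(p,axis=0),np.median(p[:,2]))
go(.382,.33,.25,3.233)
E
```

```text
t: 18.75
eef_pos: [0.5472, 0.3195, 0.1014]
tool_rot: [0.0, -0.045, 0.999, 0.0]
contact_force: [-0.4, 0.1, -0.7]
gripper_width: 0.378
grasp_force: 34.9
t: 19.75
eef_pos: [0.548, 0.3205, 0.2544]
tool_rot: [0.002, -0.045, 0.999, 0.001]
contact_force: [0.3, -0.4, -0.2]
gripper_width: 0.602
grasp_force: 0.0
(0.5597, 0.1838) 1280 [0.5586 0.1843 0.1248] [0.0347 0.035  0.0097] 0.12761265837630673
(0.5469, 0.3192) 1177 [0.5472 0.318  0.1251] [0.0356 0.0346 0.0098] 0.12759870366750364
(0.3813, 0.33) 864 [0.3894 0.3286 0.0811] [0.0219 0.0351 0.01  ] 0.08357565440472817
(0.4242, 0.0703) 1495 [0.4248 0.069  0.0814] [0.0355 0.0356 0.0107] 0.08378199038527712
shift cm [16.38  2.52  0.19] spin -0.001 q [-0.03  0.52 -0.85  1.59  0.41  1.21  0.7 ]
```

Both talls are seated. Next is the left short tube.

```bash
python3 -m jog '[[1.5,0.2,0,0],[4,0.6,0,0],[7,1.1,0,0],[10,1.6,0,0],[13,2,0,0],[15,2.3,0,0],[16,2.4,0,0],[16.4,2.5,0,0],[16.4,2.5,0,0],[16.4,2.5,0,0]]'
python3 - <<'E'
from h import *
np.set_printoptions(precision=4,suppress=True)
d=cam('wrist'); w=pts(d)
for c,h in [((.382,.33),.084)]:
    m=(abs(w[...,2]-h)<.008)&(np.hypot(w[...,0]-c[0],w[...,1]-c[1])<.03); p=w[m]
    if len(p): print(c,len(p),(p.min(0)+p.max(0))/2,np.ptp(p,axis=0),np.median(p[:,2]))
go(.382,.329,.056,3.233)
E
```

```text
t: 20.63
eef_pos: [0.3828, 0.3291, 0.2509]
tool_rot: [-0.0, -0.044, 0.999, -0.0]
contact_force: [0.5, 0.2, 0.1]
gripper_width: 0.598
grasp_force: 0.0
(0.382, 0.33) 913 [0.3822 0.3291 0.0808] [0.0351 0.0349 0.0096] 0.08349659539788012
shift cm [ 0.1  -0.01 19.5 ] spin -0.003 q [-0.03  0.31 -0.96  1.88  0.28  1.09  0.56]
```

```bash
python3 -m jog '[[0,0,3,0],[0,0,6,0],[0,0,9,0],[0,0,12,0],[0,0,14.5,0],[0,0,16.5,0],[0,0,18,0],[0,0,19,0],[0,0,19.5,0],[0,0,19.5,0],[0,0,19.5,0]]'
python3 -m jog '[[0,0,0,0],[0,0,0,0],[0,0,0,0],[0,0,0,0],[0,0,0,0],[0,0,0,0],[0,0,0,0]]' 1 35
python3 -m jog '[[0,0,-0.5,0],[0,0,-1.5,0],[0,0,-3,0],[0,0,-5,0],[0,0,-7.5,0],[0,0,-10,0],[0,0,-13,0],[0,0,-16,0],[0,0,-17.5,0],[0,0,-17.5,0],[0,0,-17.5,0]]'
python3 -c "
from h import *
go(.621,.2579,.23,3.233)"
```

```text
t: 21.6
eef_pos: [0.3821, 0.3299, 0.0567]
tool_rot: [0.0, -0.045, 0.999, 0.0]
contact_force: [0.3, 0.0, 0.3]
gripper_width: 0.601
grasp_force: 0.0
t: 22.18
eef_pos: [0.3823, 0.3301, 0.0573]
tool_rot: [0.001, -0.045, 0.999, 0.0]
contact_force: [-0.2, -0.7, 6.5]
gripper_width: 0.379
grasp_force: 34.6
t: 23.1
eef_pos: [0.3818, 0.3296, 0.2323]
tool_rot: [0.001, -0.045, 0.999, 0.0]
contact_force: [-0.0, -0.9, -0.9]
gripper_width: 0.378
grasp_force: 34.7
shift cm [-23.18  -9.29   0.28] spin -0.001 q [-0.04  0.33 -0.96  1.91  0.31  1.06  0.54]
```

```bash
python3 -m jog '[[-1,-0.4,0,0],[-3,-1.2,0,0],[-5.5,-2.2,0,0],[-8.5,-3.4,0,0],[-11.5,-4.6,0,0],[-14.5,-5.8,0,0],[-17.5,-7,0,0],[-20,-8,0,0],[-22,-8.8,0,0],[-23,-9.2,0,0],[-23.2,-9.3,0,0],[-23.2,-9.3,0,0],[-23.2,-9.3,0,0]]'
python3 -c "
from h import *
go(.621,.2579,.0705,3.233)"
```

```text
t: 24.18
eef_pos: [0.6194, 0.2587, 0.2308]
tool_rot: [-0.001, -0.046, 0.999, 0.0]
contact_force: [-0.1, -0.0, -1.0]
gripper_width: 0.38
grasp_force: 34.7
shift cm [-0.17 -0.1  16.03] spin 0.001 q [ 0.05  0.6  -0.81  1.52  0.45  1.22  0.83]
```

```bash
python3 -m jog '[[0,0,2,0],[-0.1,0,4.5,0],[-0.1,0,6.5,0],[-0.1,0,8.5,0],[-0.1,0,10,0],[-0.1,0,11,0],[-0.1,0,11.5,0],[-0.1,0,12,0],[-0.1,0,12.5,0],[-0.1,0,13,0],[-0.1,0,13.5,0],[-0.1,0,14,0],[-0.1,0,14.5,0],[-0.1,0,15,0],[-0.1,0,15.5,0],[-0.1,0,15.9,0],[-0.1,0,16,0],[-0.1,0,16,0],[-0.1,0,16,0]]'
python3 -m jog '[[0,0,0,0],[0,0,0,0],[0,0,0,0],[0,0,0,0],[0,0,-1,0],[0,0,-3,0],[0,0,-6,0],[0,0,-9,0],[0,0,-12,0],[0,0,-15,0],[0,0,-16,0],[0,0,-16,0]]' -0.2
python3 - <<'E'
from h import *
np.set_printoptions(precision=4,suppress=True)
d=cam('wrist'); w=pts(d)
for c,h in [((.5597,.1838),.128),((.5469,.3192),.128),((.621,.2579),.097),((.4242,.0703),.084)]:
    m=(abs(w[...,2]-h)<.008)&(np.hypot(w[...,0]-c[0],w[...,1]-c[1])<.03); p=w[m]
    if len(p): print(c,len(p),(p.min(0)+p.max(0))/2,np.ptp(p,axis=0),np.median(p[:,2]))
go(.4247,.0695,.22,3.233)
E
```

```text
t: 25.77
eef_pos: [0.6221, 0.258, 0.0714]
tool_rot: [0.0, -0.045, 0.999, 0.0]
contact_force: [-0.5, -0.5, 0.7]
gripper_width: 0.377
grasp_force: 34.8
t: 26.77
eef_pos: [0.6234, 0.2593, 0.2357]
tool_rot: [0.003, -0.045, 0.999, 0.001]
contact_force: [0.5, -0.1, -0.4]
gripper_width: 0.599
grasp_force: 0.0
(0.5597, 0.1838) 1697 [0.5591 0.1843 0.1252] [0.0352 0.0346 0.0103] 0.12768706466283025
(0.5469, 0.3192) 1687 [0.5475 0.3182 0.125 ] [0.0351 0.0355 0.0098] 0.1275843646996604
(0.621, 0.2579) 1095 [0.6215 0.2563 0.0941] [0.0345 0.0345 0.0098] 0.09653812715868482
shift cm [ 21.41 -17.03   1.22] spin -0.001 q [ 0.05  0.6  -0.81  1.52  0.45  1.22  0.83]
```

```bash
python3 -m jog '[[1,-0.8,0,0],[3,-2.4,0,0],[5.5,-4.4,0,0],[8.2,-6.5,0,0],[11,-8.7,0,0],[13.8,-11,0,0],[16.5,-13.1,0,0],[18.8,-15,0,0],[20.5,-16.3,0,0],[21.2,-16.8,0.5,0],[21.4,-17,1.2,0],[21.4,-17,1.2,0],[21.4,-17,1.2,0]]'
python3 - <<'E'
from h import *
np.set_printoptions(precision=4,suppress=True)
d=cam('wrist'); w=pts(d)
for c,h in [((.4247,.0695),.084)]:
    m=(abs(w[...,2]-h)<.008)&(np.hypot(w[...,0]-c[0],w[...,1]-c[1])<.03); p=w[m]
    if len(p): print(c,len(p),(p.min(0)+p.max(0))/2,np.ptp(p,axis=0),np.median(p[:,2]))
go(.4247,.0693,.056,3.233)
E
```

```text
t: 27.9
eef_pos: [0.4244, 0.0699, 0.2186]
tool_rot: [-0.001, -0.045, 0.999, 0.001]
contact_force: [-0.1, 0.2, -0.1]
gripper_width: 0.598
grasp_force: 0.0
(0.4247, 0.0695) 1114 [0.4243 0.0683 0.0811] [0.0346 0.0351 0.0092] 0.08354373067270171
shift cm [ 0.01 -0.13 16.3 ] spin 0.0 q [ 0.56  0.19 -0.94  2.07  0.18  0.97  1.19]
```

```bash
python3 -m jog '[[0,0,3,0],[0,0,6,0],[0,0,9,0],[0,0,11.5,0],[0,0,13.5,0],[0,0,15,0],[0,0,16,0],[0,0,16.3,0],[0,0,16.3,0],[0,0,16.3,0]]'
python3 -m jog '[[0,0,0,0],[0,0,0,0],[0,0,0,0],[0,0,0,0],[0,0,0,0],[0,0,0,0],[0,0,0,0]]' 1 35
python3 -m jog '[[0,0,-0.5,0],[0,0,-1.5,0],[0,0,-3,0],[0,0,-5,0],[0,0,-7.5,0],[0,0,-10,0],[0,0,-13,0],[0,0,-16,0],[0,0,-17.5,0],[0,0,-17.5,0],[0,0,-17.5,0]]'
python3 -c "
from h import *
go(.4856,.2451,.23,3.233)"
```

```text
t: 28.78
eef_pos: [0.4249, 0.07, 0.0568]
tool_rot: [0.0, -0.045, 0.999, 0.0]
contact_force: [0.6, -0.0, 1.0]
gripper_width: 0.596
grasp_force: 0.0
t: 29.37
eef_pos: [0.4252, 0.0695, 0.0572]
tool_rot: [0.001, -0.045, 0.999, 0.0]
contact_force: [-0.2, 0.4, 7.0]
gripper_width: 0.381
grasp_force: 34.5
t: 30.28
eef_pos: [0.4244, 0.0691, 0.2323]
tool_rot: [0.001, -0.045, 0.999, -0.001]
contact_force: [-0.8, 0.1, -0.5]
gripper_width: 0.378
grasp_force: 34.8
shift cm [-7.67 16.98  0.22] spin -0.002 q [ 0.59  0.17 -0.97  2.06  0.16  0.99  1.2 ]
```

```bash
python3 -m jog '[[-0.5,1,0,0],[-1.3,3,0,0],[-2.5,5.5,0,0],[-3.8,8.3,0,0],[-5,11,0,0],[-6.2,13.6,0,0],[-7.1,15.6,0,0],[-7.5,16.7,0,0],[-7.7,17,0,0],[-7.7,17,0,0],[-7.7,17,0,0]]'
python3 -c "
from h import *
go(.4856,.2451,.0705,3.233)"
```

```text
t: 31.2
eef_pos: [0.485, 0.2445, 0.2303]
tool_rot: [-0.001, -0.045, 0.999, -0.001]
contact_force: [-0.3, -0.3, -0.4]
gripper_width: 0.375
grasp_force: 34.8
shift cm [-0.1   0.07 15.98] spin -0.001 q [ 0.16  0.41 -0.94  1.82  0.37  1.1   0.75]
```

```bash
python3 -m jog '[[0,0,2,0],[0,0,4.5,0],[0,0,6.5,0],[0,0,8.5,0],[0,0,10,0],[0,0,11,0],[0,0,11.5,0],[0,0,12,0],[0,0,12.5,0],[0,0,13,0],[0,0,13.5,0],[0,0,14,0],[0,0,14.5,0],[0,0,15,0],[0,0,15.5,0],[0,0,15.9,0],[0,0,16,0],[0,0,16,0],[0,0,16,0]]'
python3 -m jog '[[0,0,0,0],[0,0,0,0],[0,0,0,0],[0,0,0,0],[0,0,-1,0],[0,0,-3,0],[0,0,-6,0],[0,0,-9,0],[0,0,-12,0],[0,0,-15,0],[0,0,-16,0],[0,0,-16,0]]' -0.2
python3 -m jog '[[2,0,0,0],[5,0,0,0],[8,0,0,0],[9,0,0,0],[9,0,0,0],[9,0,0,0]]'
python3 - <<'E'
from h import *
np.set_printoptions(precision=4,suppress=True)
for n in('wrist','top'):
  d=cam(n); w=pts(d); save('end'+n+'.png',d['pixels'])
  for c,h in [((.5597,.1838),.128),((.5469,.3192),.128),((.621,.2579),.097),((.4856,.2451),.097),((.3896,-.258),.104)]:
    m=(abs(w[...,2]-h)<.008)&(np.hypot(w[...,0]-c[0],w[...,1]-c[1])<.03); p=w[m]
    if len(p): print(c,len(p),(p.min(0)+p.max(0))/2,np.ptp(p,axis=0),np.median(p[:,2]))
E
```

```text
t: 32.78
eef_pos: [0.4856, 0.2457, 0.0714]
tool_rot: [0.0, -0.045, 0.999, 0.0]
contact_force: [-0.2, -1.1, 0.3]
gripper_width: 0.379
grasp_force: 34.8
t: 33.78
eef_pos: [0.4869, 0.2468, 0.2349]
tool_rot: [0.003, -0.045, 0.999, 0.001]
contact_force: [-0.7, -0.2, 1.0]
gripper_width: 0.603
grasp_force: 0.0
t: 34.28
eef_pos: [0.396, 0.2369, 0.2309]
tool_rot: [0.0, -0.045, 0.999, -0.0]
contact_force: [0.1, -0.2, 0.3]
gripper_width: 0.605
grasp_force: 0.0
(0.4856, 0.2451) 958 [0.485  0.2445 0.0939] [0.0354 0.0352 0.0096] 0.09636672999922458
(0.5597, 0.1838) 168 [0.5569 0.1857 0.1256] [0.0334 0.0343 0.0112] 0.12739124235641724
(0.5469, 0.3192) 167 [0.5467 0.3198 0.1264] [0.0351 0.0349 0.0123] 0.12727835595416737
(0.621, 0.2579) 153 [0.6199 0.2586 0.0952] [0.0339 0.0335 0.0124] 0.09637156378712208
(0.4856, 0.2451) 161 [0.4846 0.245  0.095 ] [0.0352 0.0335 0.0119] 0.09641401792032855
(0.3896, -0.258) 74 [ 0.3895 -0.258   0.1023] [0.0193 0.0201 0.0124] 0.1048151275167053
```

View pics/endwrist.png

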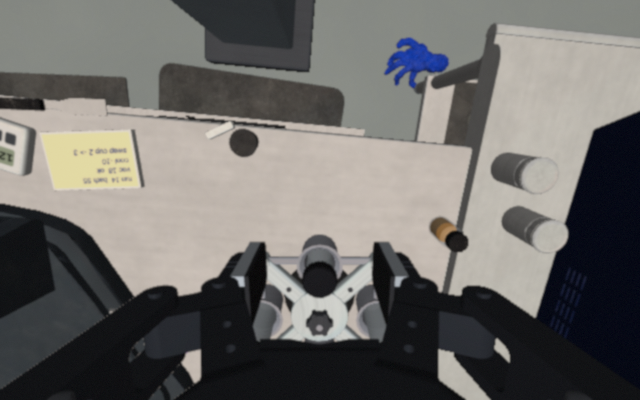

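The final wrist view shows a short tube in the near bucket at (320,270) and the gripper empty and clear. The depth check puts all four caps at seated height (0.127, 0.127, 0.096, 0.096), within about 3 mm of their bucket centres, and the slim tube hasn't moved. I'm handing in now.

```bash
python3 -c "
from station import bot; print(bot.hand_in())"
```

```text
the job is handed in; nothing more can be done
None
```

I handed the job in at about 34 s: both tall tubes are seated in the opposite ±y buckets, both short tubes in the ±x buckets, and the slim tube hasn't moved; no verdict came back.

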